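# Sort blue trays by length into the lanes of a kitting cradle

## Robot

A 6-joint arm with a two-finger parallel gripper is mounted at the origin on the work surface. World frame = base frame: x ahead of the robot, y to its left, z up, the work surface at z = 0. Lengths are in m, angles in degrees, forces in N, time in s.
With the tool pointing down it reaches from about 0.375 to 0.9 m from the base axis. Payload 3.1 kg.
Tool frame: the origin (TCP) lies on the centre line of the jaws, within the pads' length; the fingertips stand 19 mm ahead of it and the grasp point (between the pads) is the TCP (tips_ahead is the distance from the TCP to the fingertips, in m); z points along the fingers, y is the line along which they close (so a half turn about z gives the same grasp; the last joint's range is limited). The gripper opens to 87 mm and grips with 3 to 60 N. Pads are 19 mm wide; open, the fingers measure 117 mm over their backs; the gripper's body (75 mm by 190 mm) begins 51 mm behind the grasp point.
Start: joints at [57.038, 30.224, 82.088, -0, 67.689, -10.227], TCP at [0.242, 0.576, 0.242] pointing down, gripper open.
Joint ranges: [-176.69, 176.69], [-43.24, 126.21], [12.49, 139.97], [-82, 262], [0, 151.66], [-163.58, 163.58]. Speed limits (degrees/s): [159.86, 159.86, 180, 180, 180, 180].

## Interface

Orientations are given as a 3x3 rotation matrix whose columns are the frame's x, y, z axes.
In Python, from rig import read_state, capture, hand_in, trace, landmark_of, tips_ahead gives the robot as it stands.
- The arm moves only by the shell command python3 -m jog 'ROWS'. ROWS is JSON, a list of rows, each an object of numbers: "tx", "ty", "tz": the shift along the tool's x, y, z in cm; "roll": the turn about the tool's z in rad; "jaw": the opening, from 0 (shut) to 1 (fully open). A call has 1 to 8 rows; each row shifts and turns the commanded pose from where the row before left it, along the tool's axes as they then stand; what a row does not reach is not made up. A row lasts 1/10 s, in which the tool goes at most 50 mm and 8.59 degrees, less where a joint would pass 70% of its speed; a pose out of reach is approached as far as the arm can. A call with a gripper value outside its range is refused whole. The fingers move at their own pace and stop on an object; the grip force is fixed at half the most. Time passes only in rows, so rows that do not move let the fingers close. It gives the time, the measured TCP pose, the force, the opening and the grip force at its end, in the units of the state.
- read_state(): the state, without advancing time (a new reading comes with each control period).
- capture(name): name is "side" or "top"; returns a dict with "img" (400x640x3 uint8, red, green, blue), "vertical_fov" (degrees; the focal length in pixels is half the picture's height over the tangent of half this angle, whatever the lens; pixels are square), "cx", "cy" (the principal point, pixels), "cam_to_world" (4x4, takes a point from camera to world coordinates). Camera axes: x right, y up, looking along -z (the intrinsics and any distortion apply to the point x, -y, -z); pixel columns grow to the right and rows downward; lengths in m; the calibration is good to about 2 mm. A picture is of the moment at which its call begins. There is no depth.
- hand_in(): hands the job in; it is judged then, once.
Trained networks look in the newest picture that a camera, given by its name, has taken for a name from the list of things; names that differ only in an ending like _2 or _b are one class to them, and where a whole thing is asked for, a point or a joint stands for the part that bears it (a point fixed in the world has none). Each returns a list of dicts, best first, with "p" (0 to 1); they miss things now and then, are a little off and sometimes report something else, mostly with a low value. They report only what shows in the picture. A call takes as long as a camera call. They do not tell look-alikes from the thing itself.
- trace(camera, thing): "pixels" (400x640 bool, what is visible of it) and "bbox" ([left, top, width, height] in pixels, round what is visible of it).
- landmark_of(camera, thing): "point" ([row, column] in pixels: a listed point, or the origin of a listed thing).
The state is a dict: "time_s": time; "joint_positions": joint angles; "qvel": joint speeds; "tau": joint torques, N m; "position": TCP position; "tcp_rot": TCP orientation; "force": force on the tool from outside, world axes, zero at the start; "moment": the same for the moment, N m; "opening": opening from 0.0 (shut) to 1.0 (fully open); "grasp_force": force on a finger pad.
Only numpy, scipy, OpenCV 4.12 (cv2) and the standard library are available. Lean on these libraries where they do the work, as an engineer would, in place of code of your own. Each camera call takes 0.05 s, during which the arm holds its last target. There are 200 camera calls.

## Task

Three empty blue trays, alike but for their length, lie in front of a kitting cradle whose three lanes have back stops at different depths. Slide each tray lengthwise, flat on the bench and never lifted or tipped, into the lane whose depth matches its length, until it sits fully home against the yellow stop. Leave the screwdriver, the carton and the tape roll where they are.

Things in the scene. Friction and masses are not known exactly. Their poses are not given: they have to be found in the camera images.
- tray_short: short blue plastic tray, open at the top, loose and empty: 76 mm long (x), 66 mm wide (y), 45 mm high, walls and floor 6 mm thick (inside 64 x 54 mm, 39 mm deep), about 0.25 kg, of smooth plastic that slides easily. Both ends are alike. Origin: centre of the underside; x along its length, z up.
- lane_short: lane for the short tray, fixed: two aluminium rails (10 wide, 20 high, 150 mm long), 75 mm apart inside, the bench as floor, and a yellow back stop, 30 mm high, its face 78 mm in from the mouth. Ahead of the mouth the rails flare for 25 mm, to 95 mm apart. Origin: on the bench, mid-mouth (where the straight rails begin); x points into the lane, y across, z up.
- tray_medium: medium blue plastic tray, open at the top, loose and empty: 98 mm long (x), 66 mm wide (y), 45 mm high, walls and floor 6 mm thick (inside 86 x 54 mm, 39 mm deep), about 0.25 kg, of smooth plastic that slides easily. Both ends are alike. Origin: centre of the underside; x along its length, z up.
- lane_medium: lane for the medium tray, fixed: two aluminium rails (10 wide, 20 high, 150 mm long), 75 mm apart inside, the bench as floor, and a yellow back stop, 30 mm high, its face 100 mm in from the mouth. Ahead of the mouth the rails flare for 25 mm, to 95 mm apart. Origin: on the bench, mid-mouth (where the straight rails begin); x points into the lane, y across, z up.
- tray_long: long blue plastic tray, open at the top, loose and empty: 120 mm long (x), 66 mm wide (y), 45 mm high, walls and floor 6 mm thick (inside 108 x 54 mm, 39 mm deep), about 0.25 kg, of smooth plastic that slides easily. Both ends are alike. Origin: centre of the underside; x along its length, z up.
- lane_long: lane for the long tray, fixed: two aluminium rails (10 wide, 20 high, 150 mm long), 75 mm apart inside, the bench as floor, and a yellow back stop, 30 mm high, its face 122 mm in from the mouth. Ahead of the mouth the rails flare for 25 mm, to 95 mm apart. Origin: on the bench, mid-mouth (where the straight rails begin); x points into the lane, y across, z up.
- cradle: the kitting cradle, fixed: its aluminium back beam, 360 mm long, 30 mm high, closes the far ends of the three lanes, which stand side by side 115 mm apart in any order. Origin: on the bench, middle of the line of lane mouths; x points into the lanes; the beam's near face is at x = 150 mm.
- screwdriver: bystander: orange-handled screwdriver, 190 mm long, lying loose on the bench left of the cradle; origin on its axis' underside, x along it.
- carton: bystander: small cardboard carton, 90 x 70 x 60 mm, loose, right of the cradle; origin centre of the underside.
- tape_roll: bystander: yellow tape roll lying flat, 80 mm across, 25 mm high, loose, far right of the trays; origin centre of the underside.
Mind the look-alikes: they are no part of the job. Leave any orange look-alike of the tray_long alone. Leave any turquoise look-alike of the tray_short alone.

How it is judged (in metres and radians):
At the end, for the whole second after the job is handed in: Each tray is in the lane of its own length, flat on the bench and at rest, its end within 7 mm of the yellow stop, within 10 mm of the lane's centre line and 8 degrees of the lane's direction (the rails see to that) (x of tray_short in the frame of lane_short between 0.033 and 0.048 m and y of tray_short in the frame of lane_short between -0.01 and 0.01 m and angle between the x axis of tray_short and the x axis of lane_short, either way round below 0.14 rad and height (world z) of each of tray_short, tray_medium, tray_long below 0.006 m and angle between each of tray_short, tray_medium, tray_long's own z axis and vertical below 0.06 rad and linear speed of each of tray_short, tray_medium, tray_long below 0.02 m/s and x of tray_medium in the frame of lane_medium between 0.044 and 0.059 m and y of tray_medium in the frame of lane_medium between -0.01 and 0.01 m and angle between the x axis of tray_medium and the x axis of lane_medium, either way round below 0.14 rad and x of tray_long in the frame of lane_long between 0.055 and 0.07 m and y of tray_long in the frame of lane_long between -0.01 and 0.01 m and angle between the x axis of tray_long and the x axis of lane_long, either way round below 0.14 rad); the robot touches nothing.
It fails at once if the short tray is lifted more than 15 mm off the bench or tipped by more than 15 degrees (height (world z) of tray_short above 0.015 m or angle between tray_short's own z axis and vertical above 0.26 rad).
It fails at once if the medium tray is lifted more than 15 mm off the bench or tipped by more than 15 degrees (height (world z) of tray_medium above 0.015 m or angle between tray_medium's own z axis and vertical above 0.26 rad).
It fails at once if the long tray is lifted more than 15 mm off the bench or tipped by more than 15 degrees (height (world z) of tray_long above 0.015 m or angle between tray_long's own z axis and vertical above 0.26 rad).
It fails at once if the screwdriver, the carton or the tape roll is moved by more than 30 mm (distance of any of screwdriver, carton, tape_roll from where it was at the start of the episode above 0.03 m).
It also fails if it takes over 67 s, if anything falls off the work surface, if the arm or the gripper's body presses on something with over 40 N, if the wrist force passes 120 N, or if a joint passes its speed limit or range.

## Working session

There is one attempt and no reset: what is moved stays moved. The work goes in short steps, Python scripts to look and compute and a shell command to move; the robot and the scene stay as the last step left them, time stands still between calls to the robot, and variables do not carry over. Pictures are saved under pics/ and viewed, at most 10 in all, crops included, and the job is handed in when it is done.

```bash
mkdir -p pics
python3 - <<'E'
from rig import *
import cv2
for n in("top","side"):
    c=capture(n); cv2.imwrite(f"pics/{n}0.png",c["img"][:,:,::-1]); print(n,c["vertical_fov"],c["cx"],c["cy"],c["cam_to_world"],[k for k in c])
s=read_state(); print(s["time_s"],s["position"],s["tcp_rot"],s["opening"])
E
```

```text
top 49.15818011702974 323.7977798809071 202.62791973392666 [[-1.90407115e-03  9.94293597e-01 -1.06661228e-01  3.79621872e-01]
 [-9.99745169e-01  5.06497573e-04  2.25685873e-02 -3.64586316e-02]
 [ 2.24938255e-02  1.06677019e-01  9.94039255e-01  1.28096443e+00]
 [ 0.00000000e+00  0.00000000e+00  0.00000000e+00  1.00000000e+00]] ['img', 'vertical_fov', 'cx', 'cy', 'cam_to_world']
side 42.90834906691154 328.3459718230761 210.03458861873713 [[ 0.70327885 -0.3935579   0.59203972  1.29713437]
 [ 0.71088134  0.39730743 -0.58034001 -0.81994686]
 [-0.00682439  0.82901085  0.55919088  0.77019961]
 [ 0.          0.          0.          1.        ]] ['img', 'vertical_fov', 'cx', 'cy', 'cam_to_world']
0.1 [0.24117775 0.57591001 0.24068053] [[-9.22293460e-01  3.86488842e-01 -1.07205547e-03]
 [ 3.86490162e-01  9.22292088e-01 -1.63041212e-03]
 [ 3.58612191e-04 -1.91805733e-03 -9.99998096e-01]] 0.9967840431801761
```

View pics/top0.png

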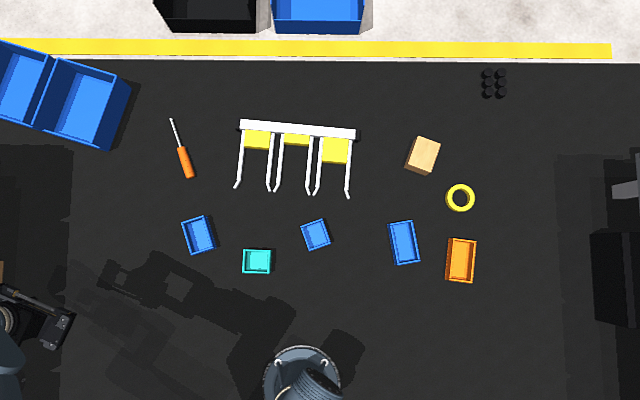

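View pics/side0.png

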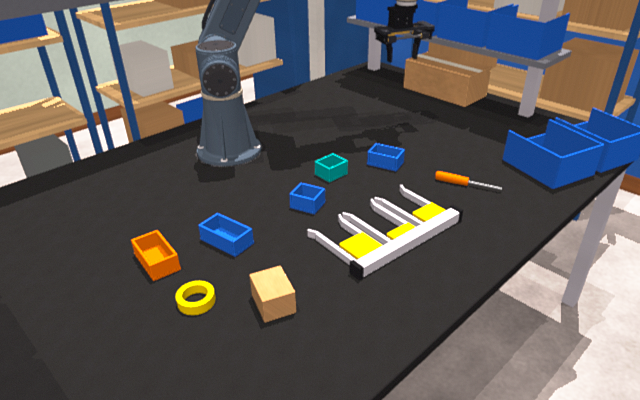

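Top view: three blue trays at about (198,235) medium, (316,234) short and (403,242) long. By the yellow stops, the lanes from left to right are medium, long, short. The turquoise tray (257,261) and orange tray (461,260) are look-alikes. Next I fit the poses.

```bash
cat > h.py <<'E'
import numpy as np, cv2
from scipy.optimize import minimize
from rig import *
L=dict(short=.076,medium=.098,long=.120)
def proj(c,P):
    M=c["cam_to_world"]; q=(np.asarray(P)-M[:3,3])@M[:3,:3]; f=200/np.tan(np.radians(c["vertical_fov"]/2))
    return np.c_[c["cx"]+f*q[:,0]/-q[:,2], c["cy"]-f*q[:,1]/-q[:,2]]
def ground(c,u,v,z):
    M=c["cam_to_world"]; f=200/np.tan(np.radians(c["vertical_fov"]/2))
    d=M[:3,:3]@[(u-c["cx"])/f,-(v-c["cy"])/f,-1]; return (M[:3,3]+d*(z-M[2,3])/d[2])[:2]
def box(x0,x1,y0,y1,h): return np.array([[x,y,z] for x in(x0,x1) for y in(y0,y1) for z in(0,h)],float)
def place(P,p):
    a=np.radians(p[2]*100); R=np.array([[np.cos(a),-np.sin(a)],[np.sin(a),np.cos(a)]])
    Q=P.copy(); Q[...,:2]=P[...,:2]@R.T+p[:2]; return Q
S=8
def render(c,parts,p,x0,y0,w,h):
    m=np.zeros((h*S,w*S),np.uint8)
    for P in parts:
        q=(proj(c,place(P,p))-[x0-.5,y0-.5])*S
        cv2.fillConvexPoly(m,cv2.convexHull(np.round(q).astype(np.int32)),1)
    return cv2.resize(m.astype(np.float32),(w,h),interpolation=cv2.INTER_AREA)
def fit(views,parts,p0):
    # views: list of (cam, mask float, x0,y0)
    def cost(p):
        t=0
        for c,m,x0,y0 in views:
            r=render(c,parts,p,x0,y0,m.shape[1],m.shape[0]); t+=np.abs(r-m).sum()/m.sum()
        return t
    best=None
    for k in range(3):
        sx=np.array([p0]+[np.array(p0)+d for d in np.diag([.012,.012,.06])*(1 if k%2 else -1)])
        r=minimize(cost,p0,method="Nelder-Mead",options=dict(initial_simplex=sx,xatol=1e-5,fatol=1e-5,maxiter=300)); p0=r.x
    return r.x*[1,1,100],r.fun
def tray(k): l=L[k]/2; return [box(-l,l,-.033,.033,.045)]
def blue(img):
    hsv=cv2.cvtColor(img,cv2.COLOR_RGB2HSV); return ((hsv[...,0]>100)&(hsv[...,0]<125)&(hsv[...,1]>120)&(hsv[...,2]>50)).astype(np.uint8)
def trays(cams,seeds):
    """seeds: name->(x,y,yawdeg)"""
    out={}
    for k,(x,y,a) in seeds.items():
        V=[]
        for c in cams:
            u,v=np.round(proj(c,[[x,y,.022]])[0]).astype(int)
            n,lab,st,ce=cv2.connectedComponentsWithStats(blue(c["img"]))
            i=min([i for i in range(1,n) if st[i,4]>150],key=lambda i:np.hypot(*(ce[i]-[u,v])))
            x0,y0,w,h=st[i,:4]; x0-=15;y0-=15;w+=30;h+=30
            V.append((c,(lab[y0:y0+h,x0:x0+w]==i).astype(np.float32),x0,y0))
        out[k]=(fit(V,tray(k),[x,y,a/100]))
    return out
E
python3 - <<'E'
from h import *
t=capture("top"); s=capture("side")
px=dict(medium=(198,235,20),short=(316,234,20),long=(403,242,8))
seeds={k:(*ground(t,u,v,.03),a) for k,(u,v,a) in px.items()}
for cams,n in(([t],"top"),([s],"side"),([t,s],"both")): 
    for k,(p,f) in trays(cams,seeds).items(): print(n,k,np.round(p,4),round(f,3))
parts=[box(.15,.17,-.18,.18,.03)]
for yc,d in((.115,.100),(0,.122),(-.115,.078)):
    parts.append(box(d,.15,yc-.0375,yc+.0375,.03))
    for sg in(1,-1):
        a,b=sorted((yc+sg*.0375,yc+sg*.0475)); parts.append(box(0,.15,a,b,.02))
        parts.append(np.array([[X,yc+sg*Y,z] for X,Y in((0,.0375),(0,.0475),(-.025,.0475),(-.025,.0575)) for z in(0,.02)]))
g=[*ground(t,293,188,0),-.05]; print(g)
for cs,n in(([t],"top"),([s],"side"),([t,s],"both")):
    V=[]
    for c in cs:
        q=proj(c,np.vstack([place(P,g) for P in parts])); x0,y0=(q.min(0)-12).astype(int); x1,y1=(q.max(0)+12).astype(int)
        V.append((c,(c["img"].max(2)>110)[y0:y1,x0:x1].astype(np.float32),x0,y0))
    p,f=fit(V,parts,g); print(n,np.round(p,4),f)
    for c,m,x0,y0 in V:
        r=render(c,parts,p/[1,1,100],x0,y0,m.shape[1],m.shape[0]); o=np.dstack([m*255,r*255,m*0]); cv2.imwrite(f"pics/f_{n}{len(m)}.png",cv2.resize(o,None,fx=3,fy=3))
E
ls pics
```

```text
top medium [ 0.4222  0.2928 18.4333] 0.045
top short [ 0.4225 -0.04   19.3791] 0.054
top long [ 0.4006 -0.2931  9.8924] 0.044
side medium [ 0.4183  0.2916 17.3251] 0.055
side short [ 0.4205 -0.0419 20.7542] 0.044
side long [ 0.3995 -0.2953  9.7848] 0.034
both medium [ 0.4207  0.2922 18.385 ] 0.139
both short [ 0.4214 -0.0409 19.0403] 0.127
both long [ 0.3999 -0.2938  9.9717] 0.095
[np.float64(0.5604681416171418), np.float64(0.02534456863701992), -0.05]
top [ 0.5738  0.0276 -5.2413] 0.14745371043682098
side [ 0.5716  0.0262 -4.1371] 0.2935834228992462
both [ 0.5735  0.0276 -5.2421] 0.44593966007232666
f_both102.png
f_both117.png
f_side117.png
f_top102.png
side0.png
top0.png[ WARN:0@7.999] global loadsave.cpp:1063 imwrite_ Unsupported depth image for selected encoder is fallbacked to CV_8U.
```

View pics/f_top102.png

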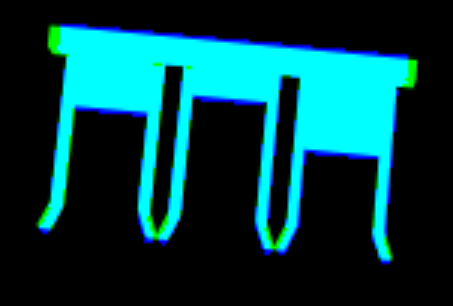

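```bash
cat > goto.py <<'E'
# work out tool-frame shift (in cm) and roll to reach world x y z, tool x-axis heading deg (mod 180)
import sys; from h import *
def plan(x,y,z,yaw=None):
    s=read_state(); R=np.array(s["tcp_rot"]); d=R.T@(np.array([x,y,z])-s["position"])
    a=np.degrees(np.arctan2(R[1,0],R[0,0])); r=0
    if yaw is not None: r=-((yaw-a+90)%180-90)
    print("t",round(s["time_s"],2),"pos",np.round(s["position"],4),"head",round(a,2),"shift cm",np.round(d*100,2),"roll rad",round(np.radians(r),4),"F",np.round(s["force"],1),"op",round(s["opening"],3))
if __name__=="__main__": plan(*map(float,sys.argv[1:]))
E
python3 goto.py .421 .2922 .15 18.4
python3 - <<'E'
import numpy as np
a=np.radians(-5.0);c,s=np.cos(a),np.sin(a)
for n,yl,l in(("medium",.115,.1),("long",0,.122),("short",-.115,.078)):
    for X in(-.09,l-{'medium':.049,'long':.06,'short':.038}[n]): print(n,X,round(.5733+c*X-s*yl,4),round(.0274+s*X+c*yl,4))
E
```

```text
t 0.2 pos [0.2413 0.5761 0.2409] head 157.27 shift cm [-27.55 -19.23   9.11] roll rad -0.7179 F [-0.5 -0.4  0. ] op 1.004
medium -0.09 0.4937 0.1498
medium 0.051000000000000004 0.6341 0.1375
long -0.09 0.4836 0.0352
long 0.062 0.6351 0.022
short -0.09 0.4736 -0.0793
short 0.04 0.6031 -0.0906
```

Every lane lines up with its fitted model. The sizes and lane order are confirmed as medium, long, short from left to right, so I start with the medium tray.

```bash
python3 -m jog '[{"tx":-3.44,"ty":-2.4,"tz":1.1,"jaw":1},{"tx":-3.44,"ty":-2.4,"tz":1.1},{"tx":-3.44,"ty":-2.4,"tz":1.1},{"tx":-3.44,"ty":-2.4,"tz":1.1},{"tx":-3.44,"ty":-2.4,"tz":1.1},{"tx":-3.44,"ty":-2.4,"tz":1.1},{"tx":-3.44,"ty":-2.4,"tz":1.1},{"tx":-3.44,"ty":-2.4,"tz":1.1}]' && python3 -m jog '[{"roll":-0.12},{"roll":-0.12},{"roll":-0.12},{"roll":-0.12},{"roll":-0.12},{"roll":-0.118},{},{}]'; python3 goto.py .421 .2922 .046 18.4
```

```text
t 0.2 pos [0.2413 0.5761 0.2409] head 157.27 shift cm [-27.55 -19.21  19.51] roll rad -0.7179 F [-0.5 -0.4  0. ] op 1.004$[0]: bad value
```

```bash
python3 -m jog '[{"tx":-3.44,"ty":-2.4,"tz":1.1,"roll":0,"jaw":1}]'; python3 goto.py .421 .2922 .046 18.4
```

```text
time_s: 0.3
position: [0.2632, 0.5448, 0.2317]
tcp_rot: [[-0.924, 0.382, 0.002], [0.382, 0.924, 0.006], [0.0, 0.007, -1.0]]
force: [1.4, -0.1, 0.0]
opening: 1.0
grasp_force: 0.0
t 0.3 pos [0.2632 0.5448 0.2317] head 157.53 shift cm [-24.24 -17.44  18.44] roll rad -0.7132 F [ 1.4 -0.1  0. ] op 1.0
```

All five fields are needed in every row.

```bash
python3 -m jog '[{"tx":-3.44,"ty":-2.4,"tz":1.1,"roll":0,"jaw":1},{"tx":-3.44,"ty":-2.4,"tz":1.1,"roll":0,"jaw":1},{"tx":-3.44,"ty":-2.4,"tz":1.1,"roll":0,"jaw":1},{"tx":-3.44,"ty":-2.4,"tz":1.1,"roll":0,"jaw":1},{"tx":-3.44,"ty":-2.4,"tz":1.1,"roll":0,"jaw":1},{"tx":-3.44,"ty":-2.4,"tz":1.1,"roll":0,"jaw":1},{"tx":-3.44,"ty":-2.4,"tz":1.1,"roll":0,"jaw":1}]' >/dev/null && python3 -m jog '[{"tx":0,"ty":0,"tz":0,"roll":-0.12,"jaw":1},{"tx":0,"ty":0,"tz":0,"roll":-0.12,"jaw":1},{"tx":0,"ty":0,"tz":0,"roll":-0.12,"jaw":1},{"tx":0,"ty":0,"tz":0,"roll":-0.12,"jaw":1},{"tx":0,"ty":0,"tz":0,"roll":-0.12,"jaw":1},{"tx":0,"ty":0,"tz":0,"roll":-0.118,"jaw":1},{"tx":0,"ty":0,"tz":0,"roll":0,"jaw":1},{"tx":0,"ty":0,"tz":0,"roll":0,"jaw":1}]' >/dev/null; python3 goto.py .421 .2922 .046 18.4
```

```text
t 1.8 pos [0.4211 0.293  0.1535] head -161.74 shift cm [ 0.04 -0.07 10.75] roll rad -0.0025 F [0.6 0.3 0.4] op 0.999
```

```bash
python3 -m jog '[{"tx":0,"ty":0,"tz":3,"roll":0,"jaw":1},{"tx":0,"ty":0,"tz":3,"roll":0,"jaw":1},{"tx":0,"ty":0,"tz":2.5,"roll":0,"jaw":1},{"tx":0,"ty":0,"tz":2.2,"roll":0,"jaw":1},{"tx":0,"ty":0,"tz":0,"roll":0,"jaw":1},{"tx":0,"ty":0,"tz":0,"roll":0,"jaw":0.7},{"tx":0,"ty":0,"tz":0,"roll":0,"jaw":0.6},{"tx":0,"ty":0,"tz":0,"roll":0,"jaw":0.6}]' && python3 -m jog '[{"tx":0,"ty":0,"tz":0,"roll":0,"jaw":0.6},{"tx":0,"ty":0,"tz":0,"roll":0,"jaw":0.6},{"tx":0,"ty":0,"tz":0,"roll":0,"jaw":0.6}]'; python3 goto.py .4937 .1498 .046 -5
```

```text
time_s: 2.6
position: [0.4219, 0.2934, 0.0478]
tcp_rot: [[-0.949, -0.315, 0.002], [-0.315, 0.949, 0.001], [-0.003, 0.0, -1.0]]
force: [0.6, -0.3, -0.1]
opening: 0.808
grasp_force: 0.0
time_s: 2.9
position: [0.4218, 0.2933, 0.0477]
tcp_rot: [[-0.949, -0.316, 0.002], [-0.316, 0.949, 0.001], [-0.002, 0.0, -1.0]]
force: [-0.9, -0.5, 6.7]
opening: 0.757
grasp_force: 30.0
t 2.9 pos [0.4218 0.2933 0.0477] head -161.6 shift cm [ -2.29 -15.89   0.17] roll rad 0.4085 F [-0.9 -0.5  6.7] op 0.757
```

```bash
python3 -m jog '[{"tx":0,"ty":0,"tz":0,"roll":0.1,"jaw":0.6},{"tx":0,"ty":0,"tz":0,"roll":0.1,"jaw":0.6},{"tx":0,"ty":0,"tz":0,"roll":0.1,"jaw":0.6},{"tx":0,"ty":0,"tz":0,"roll":0.108,"jaw":0.6},{"tx":0,"ty":0,"tz":0,"roll":0,"jaw":0.6},{"tx":0,"ty":0,"tz":0,"roll":0,"jaw":0.6}]' ; python3 goto.py .4937 .1498 .0475 -5
```

```text
time_s: 3.5
position: [0.4226, 0.2934, 0.0477]
tcp_rot: [[-0.996, 0.087, 0.004], [0.087, 0.996, 0.001], [-0.003, 0.001, -1.0]]
force: [0.5, 0.5, 5.5]
opening: 0.758
grasp_force: 30.0
t 3.5 pos [0.4226 0.2934 0.0477] head 175.02 shift cm [ -8.33 -13.69   0.03] roll rad 0.0003 F [0.5 0.5 5.5] op 0.758
```

```bash
python3 -m jog '[{"tx":-1.4,"ty":-2.3,"tz":0,"roll":0,"jaw":0.6},{"tx":-1.4,"ty":-2.3,"tz":0,"roll":0,"jaw":0.6},{"tx":-1.4,"ty":-2.3,"tz":0,"roll":0,"jaw":0.6},{"tx":-1.4,"ty":-2.3,"tz":0,"roll":0,"jaw":0.6},{"tx":-1.4,"ty":-2.3,"tz":0,"roll":0,"jaw":0.6},{"tx":-1.3,"ty":-2.2,"tz":0,"roll":0,"jaw":0.6},{"tx":0,"ty":0,"tz":0,"roll":0,"jaw":0.6},{"tx":0,"ty":0,"tz":0,"roll":0,"jaw":0.6}]'
python3 - <<'E'
from h import *
from goto import plan
t=capture("top");s=capture("side")
cv2.imwrite("pics/s1.png",s["img"][80:330,180:540,::-1].repeat(2,0).repeat(2,1))
plan(.6341,.1375,.0475,-5)
E
```

```text
time_s: 4.3
position: [0.4941, 0.1479, 0.0477]
tcp_rot: [[-0.996, 0.088, 0.004], [0.088, 0.996, -0.001], [-0.004, -0.0, -1.0]]
force: [0.8, -3.7, 5.0]
opening: 0.75
grasp_force: 30.0
t 4.4 pos [0.494  0.1484 0.0477] head 175.01 shift cm [-14.05   0.14   0.08] roll rad 0.0001 F [ 1.2 -3.8  5.2] op 0.756
```

View pics/s1.png

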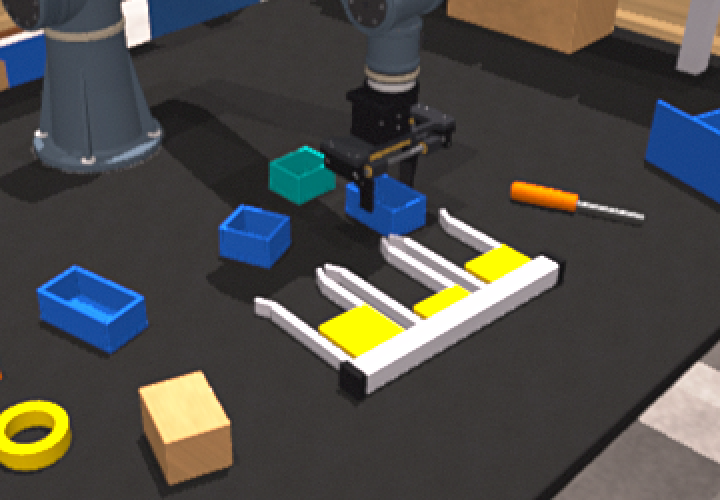

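The tray is held flat and lined up with the left (medium) lane. Now I slide it in.

```bash
python3 -m jog '[{"tx":-1.5,"ty":0.1,"tz":0,"roll":0,"jaw":0.6},{"tx":-2,"ty":0,"tz":0,"roll":0,"jaw":0.6},{"tx":-2,"ty":0,"tz":0,"roll":0,"jaw":0.6},{"tx":-2,"ty":0,"tz":0,"roll":0,"jaw":0.6},{"tx":-2,"ty":0,"tz":0,"roll":0,"jaw":0.6},{"tx":-2,"ty":0,"tz":0,"roll":0,"jaw":0.6},{"tx":-1.5,"ty":0,"tz":0,"roll":0,"jaw":0.6},{"tx":0,"ty":0,"tz":0,"roll":0,"jaw":0.6}]' ; python3 -m jog '[{"tx":-0.3,"ty":0,"tz":0,"roll":0,"jaw":0.6},{"tx":-0.3,"ty":0,"tz":0,"roll":0,"jaw":0.6},{"tx":-0.2,"ty":0,"tz":0,"roll":0,"jaw":0.6},{"tx":0,"ty":0,"tz":0,"roll":0,"jaw":0.6}]';python3 goto.py .6341 .1375 .0475 -5
```

```text
time_s: 5.2
position: [0.6239, 0.1388, 0.0476]
tcp_rot: [[-0.996, 0.087, 0.004], [0.087, 0.996, -0.0], [-0.004, 0.0, -1.0]]
force: [2.8, -0.4, 5.1]
opening: 0.76
grasp_force: 30.0
time_s: 5.6
position: [0.6264, 0.1387, 0.0475]
tcp_rot: [[-0.996, 0.086, -0.006], [0.086, 0.996, -0.0], [0.006, -0.001, -1.0]]
force: [-6.0, 0.4, 11.1]
opening: 0.749
grasp_force: 30.0
t 5.6 pos [0.6264 0.1387 0.0475] head 175.04 shift cm [-0.78 -0.06 -0.  ] roll rad 0.0007 F [-6.   0.4 11.1] op 0.749
```

```bash
python3 -m jog '[{"tx":-0.3,"ty":0,"tz":0,"roll":0,"jaw":0.6},{"tx":-0.2,"ty":0,"tz":0,"roll":0,"jaw":0.6},{"tx":0,"ty":0,"tz":0,"roll":0,"jaw":0.6},{"tx":0,"ty":0,"tz":0,"roll":0,"jaw":0.6}]';python3 - <<'E'
from h import *
t=capture("top");s=capture("side")
a=t["img"][100:230,200:380,::-1]; b=s["img"][140:270,360:540,::-1]
cv2.imwrite("pics/s2.png",cv2.resize(np.hstack([a,b]),None,fx=2.2,fy=2.2))
E
```

```text
time_s: 6.0
position: [0.6298, 0.1385, 0.0475]
tcp_rot: [[-0.996, 0.086, -0.009], [0.086, 0.996, 0.0], [0.009, -0.001, -1.0]]
force: [-8.1, 1.7, 12.4]
opening: 0.757
grasp_force: 30.0
```

View pics/s2.png

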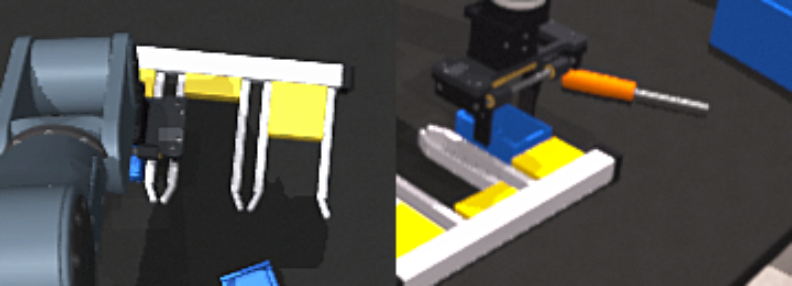

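```bash
python3 -m jog '[{"tx":-0.3,"ty":0,"tz":0,"roll":0,"jaw":0.6},{"tx":-0.2,"ty":0,"tz":0,"roll":0,"jaw":0.6},{"tx":0,"ty":0,"tz":0,"roll":0,"jaw":0.6},{"tx":0,"ty":0,"tz":0,"roll":0,"jaw":0.6}]';python3 -m jog '[{"tx":-0.3,"ty":0,"tz":0,"roll":0,"jaw":0.6},{"tx":-0.2,"ty":0,"tz":0,"roll":0,"jaw":0.6},{"tx":0,"ty":0,"tz":0,"roll":0,"jaw":0.6},{"tx":0,"ty":0,"tz":0,"roll":0,"jaw":0.6}]'
```

```text
time_s: 6.5
position: [0.6302, 0.1385, 0.0473]
tcp_rot: [[-0.996, 0.086, -0.02], [0.086, 0.996, 0.0], [0.02, -0.001, -1.0]]
force: [-15.1, 1.1, 19.2]
opening: 0.754
grasp_force: 30.0
time_s: 6.9
position: [0.6311, 0.1385, 0.0469]
tcp_rot: [[-0.996, 0.086, -0.029], [0.086, 0.996, 0.001], [0.029, -0.002, -1.0]]
force: [-20.6, 2.2, 22.9]
opening: 0.756
grasp_force: 30.0
```

```bash
python3 -m jog '[{"tx":0.7,"ty":0,"tz":0,"roll":0,"jaw":0.6},{"tx":0,"ty":0,"tz":0,"roll":0,"jaw":1},{"tx":0,"ty":0,"tz":0,"roll":0,"jaw":1},{"tx":0,"ty":0,"tz":0,"roll":0,"jaw":1},{"tx":0,"ty":0,"tz":0,"roll":0,"jaw":1},{"tx":0,"ty":0,"tz":-3,"roll":0,"jaw":1},{"tx":0,"ty":0,"tz":-3.5,"roll":0,"jaw":1},{"tx":0,"ty":0,"tz":-4,"roll":0,"jaw":1}]' ; python3 goto.py .4215 -.0408 .15 19.2
```

```text
time_s: 7.7
position: [0.6369, 0.1374, 0.1512]
tcp_rot: [[-0.996, 0.087, -0.003], [0.087, 0.996, -0.0], [0.003, -0.0, -1.0]]
force: [1.8, 0.7, -0.0]
opening: 1.003
grasp_force: 0.0
t 7.7 pos [0.6369 0.1374 0.1512] head 175.01 shift cm [ 19.91 -19.63   0.18] roll rad -0.4223 F [ 1.8  0.7 -0. ] op 1.003
```

```bash
python3 -m jog '[{"tx":2.84,"ty":-2.8,"tz":0,"roll":0,"jaw":1},{"tx":2.84,"ty":-2.8,"tz":0,"roll":0,"jaw":1},{"tx":2.84,"ty":-2.8,"tz":0,"roll":0,"jaw":1},{"tx":2.84,"ty":-2.8,"tz":0,"roll":0,"jaw":1},{"tx":2.84,"ty":-2.8,"tz":0,"roll":0,"jaw":1},{"tx":2.84,"ty":-2.8,"tz":0,"roll":0,"jaw":1},{"tx":2.84,"ty":-2.8,"tz":0,"roll":0,"jaw":1},{"tx":0,"ty":0,"tz":0,"roll":-0.1,"jaw":1}]' >/dev/null;python3 -m jog '[{"tx":0,"ty":0,"tz":0,"roll":-0.11,"jaw":1},{"tx":0,"ty":0,"tz":0,"roll":-0.11,"jaw":1},{"tx":0,"ty":0,"tz":0,"roll":-0.1,"jaw":1},{"tx":0,"ty":0,"tz":0,"roll":0,"jaw":1},{"tx":0,"ty":0,"tz":0,"roll":0,"jaw":1}]'; python3 goto.py .4215 -.0408 .0475 19.2;python3 - <<'E'
from h import *
s=capture("side")
for k,(p,f) in trays([s],dict(medium=(.631,.1375,-5))).items(): print(k,np.round(p,4),f)
cv2.imwrite("pics/s3.png",cv2.resize(s["img"][140:270,360:540,::-1],None,fx=3,fy=3))
E
```

```text
time_s: 9.0
position: [0.4227, -0.0406, 0.1515]
tcp_rot: [[-0.946, -0.325, 0.0], [-0.325, 0.946, -0.0], [-0.0, -0.0, -1.0]]
force: [-0.3, 0.2, -0.1]
opening: 1.001
grasp_force: 0.0
t 9.0 pos [ 0.4227 -0.0406  0.1515] head -161.04 shift cm [ 0.12  0.02 10.4 ] roll rad -0.0042 F [-0.3  0.2 -0.1] op 1.001
medium [ 0.6096  0.1579 -6.3953] 0.34353676438331604
```

View pics/s3.png

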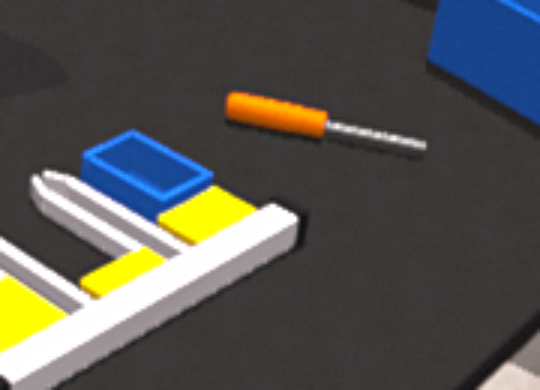

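The medium tray sits against its stop, flat and square. Now the short tray.

```bash
python3 -m jog '[{"tx":0.1,"ty":0,"tz":3,"roll":0,"jaw":1},{"tx":0,"ty":0,"tz":3,"roll":0,"jaw":1},{"tx":0,"ty":0,"tz":2.4,"roll":0,"jaw":1},{"tx":0,"ty":0,"tz":2,"roll":0,"jaw":1},{"tx":0,"ty":0,"tz":0,"roll":0,"jaw":1},{"tx":0,"ty":0,"tz":0,"roll":0,"jaw":0.7},{"tx":0,"ty":0,"tz":0,"roll":0,"jaw":0.6},{"tx":0,"ty":0,"tz":0,"roll":0,"jaw":0.6}]' && python3 -m jog '[{"tx":0,"ty":0,"tz":0,"roll":0,"jaw":0.6},{"tx":0,"ty":0,"tz":0,"roll":0,"jaw":0.6},{"tx":0,"ty":0,"tz":0,"roll":0,"jaw":0.6}]' && python3 -m jog '[{"tx":0,"ty":0,"tz":0,"roll":0.1,"jaw":0.6},{"tx":0,"ty":0,"tz":0,"roll":0.1,"jaw":0.6},{"tx":0,"ty":0,"tz":0,"roll":0.1,"jaw":0.6},{"tx":0,"ty":0,"tz":0,"roll":0.118,"jaw":0.6},{"tx":0,"ty":0,"tz":0,"roll":0,"jaw":0.6},{"tx":0,"ty":0,"tz":0,"roll":0,"jaw":0.6}]';  python3 goto.py .4736 -.0793 .0475 -5
```

```text
time_s: 9.85
position: [0.4221, -0.0409, 0.0485]
tcp_rot: [[-0.945, -0.327, 0.002], [-0.327, 0.945, -0.001], [-0.002, -0.001, -1.0]]
force: [0.2, -1.0, 0.3]
opening: 0.814
grasp_force: 0.0
time_s: 10.15
position: [0.422, -0.0408, 0.0485]
tcp_rot: [[-0.945, -0.327, 0.002], [-0.327, 0.945, -0.001], [-0.002, -0.001, -1.0]]
force: [0.4, 0.5, 7.2]
opening: 0.754
grasp_force: 30.0
time_s: 10.75
position: [0.4222, -0.041, 0.0485]
tcp_rot: [[-0.996, 0.085, 0.002], [0.085, 0.996, -0.001], [-0.002, -0.001, -1.0]]
force: [0.3, -0.4, 6.0]
opening: 0.754
grasp_force: 30.0
t 10.75 pos [ 0.4222 -0.041   0.0485] head 175.11 shift cm [-5.45 -3.38  0.11] roll rad 0.0019 F [ 0.3 -0.4  6. ] op 0.754
```

```bash
python3 -m jog '[{"tx":-1.4,"ty":-0.9,"tz":0,"roll":0,"jaw":0.6},{"tx":-1.4,"ty":-0.9,"tz":0,"roll":0,"jaw":0.6},{"tx":-1.4,"ty":-0.9,"tz":0,"roll":0,"jaw":0.6},{"tx":-1.3,"ty":-0.7,"tz":0,"roll":0,"jaw":0.6},{"tx":0,"ty":0,"tz":0,"roll":0,"jaw":0.6},{"tx":0,"ty":0,"tz":0,"roll":0,"jaw":0.6}]'; python3 goto.py .6031 -.0906 .0475 -5
```

```text
time_s: 11.35
position: [0.4752, -0.0804, 0.0485]
tcp_rot: [[-0.996, 0.085, 0.005], [0.085, 0.996, -0.002], [-0.005, -0.002, -1.0]]
force: [1.1, -3.0, 5.2]
opening: 0.757
grasp_force: 30.0
t 11.35 pos [ 0.4752 -0.0804  0.0485] head 175.15 shift cm [-12.83   0.07   0.16] roll rad 0.0025 F [ 1.1 -3.   5.2] op 0.757
```

```bash
python3 -m jog '[{"tx":-2,"ty":0.07,"tz":0,"roll":0.002,"jaw":0.6},{"tx":-2,"ty":0,"tz":0,"roll":0,"jaw":0.6},{"tx":-2,"ty":0,"tz":0,"roll":0,"jaw":0.6},{"tx":-2,"ty":0,"tz":0,"roll":0,"jaw":0.6},{"tx":-2,"ty":0,"tz":0,"roll":0,"jaw":0.6},{"tx":-1.5,"ty":0,"tz":0,"roll":0,"jaw":0.6},{"tx":-0.3,"ty":0,"tz":0,"roll":0,"jaw":0.6},{"tx":0,"ty":0,"tz":0,"roll":0,"jaw":0.6}]' ; python3 -m jog '[{"tx":-0.3,"ty":0,"tz":0,"roll":0,"jaw":0.6},{"tx":-0.3,"ty":0,"tz":0,"roll":0,"jaw":0.6},{"tx":-0.3,"ty":0,"tz":0,"roll":0,"jaw":0.6},{"tx":0,"ty":0,"tz":0,"roll":0,"jaw":0.6},{"tx":0,"ty":0,"tz":0,"roll":0,"jaw":0.6}]'; python3 -m jog '[{"tx":-0.3,"ty":0,"tz":0,"roll":0,"jaw":0.6},{"tx":-0.3,"ty":0,"tz":0,"roll":0,"jaw":0.6},{"tx":0,"ty":0,"tz":0,"roll":0,"jaw":0.6},{"tx":0,"ty":0,"tz":0,"roll":0,"jaw":0.6}]'
```

```text
time_s: 12.15
position: [0.5917, -0.0888, 0.0484]
tcp_rot: [[-0.996, 0.087, 0.002], [0.087, 0.996, -0.001], [-0.002, -0.0, -1.0]]
force: [-0.5, 0.1, 4.3]
opening: 0.757
grasp_force: 30.0
time_s: 12.65
position: [0.5968, -0.0887, 0.0483]
tcp_rot: [[-0.996, 0.087, -0.006], [0.087, 0.996, 0.001], [0.006, 0.001, -1.0]]
force: [-5.7, 0.5, 10.4]
opening: 0.757
grasp_force: 30.0
time_s: 13.05
position: [0.5975, -0.0886, 0.0481]
tcp_rot: [[-0.996, 0.086, -0.018], [0.086, 0.996, 0.003], [0.018, 0.002, -1.0]]
force: [-14.7, -0.9, 17.5]
opening: 0.758
grasp_force: 30.0
```

```bash
python3 -m jog '[{"tx":0.6,"ty":0,"tz":0,"roll":0,"jaw":0.6},{"tx":0,"ty":0,"tz":0,"roll":0,"jaw":1},{"tx":0,"ty":0,"tz":0,"roll":0,"jaw":1},{"tx":0,"ty":0,"tz":0,"roll":0,"jaw":1},{"tx":0,"ty":0,"tz":0,"roll":0,"jaw":1},{"tx":0,"ty":0,"tz":-3,"roll":0,"jaw":1},{"tx":0,"ty":0,"tz":-3.5,"roll":0,"jaw":1},{"tx":0,"ty":0,"tz":-4,"roll":0,"jaw":1}]' ; python3 goto.py .4005 -.2935 .15 9.9
```

```text
time_s: 13.85
position: [0.5993, -0.0893, 0.1523]
tcp_rot: [[-0.996, 0.087, -0.003], [0.087, 0.996, 0.001], [0.003, 0.001, -1.0]]
force: [0.3, 1.2, 0.4]
opening: 0.999
grasp_force: 0.0
t 13.85 pos [ 0.5993 -0.0893  0.1523] head 175.03 shift cm [ 18.03 -22.07   0.27] roll rad -0.2596 F [0.3 1.2 0.4] op 0.999
```

```bash
python3 -m jog '[{"tx":2.57,"ty":-3.15,"tz":0,"roll":0,"jaw":1},{"tx":2.57,"ty":-3.15,"tz":0,"roll":0,"jaw":1},{"tx":2.57,"ty":-3.15,"tz":0,"roll":0,"jaw":1},{"tx":2.57,"ty":-3.15,"tz":0,"roll":0,"jaw":1},{"tx":2.57,"ty":-3.15,"tz":0,"roll":0,"jaw":1},{"tx":2.57,"ty":-3.15,"tz":0,"roll":0,"jaw":1},{"tx":2.57,"ty":-3.15,"tz":0,"roll":0,"jaw":1},{"tx":0,"ty":0,"tz":0,"roll":-0.13,"jaw":1}]' >/dev/null;python3 -m jog '[{"tx":0,"ty":0,"tz":0,"roll":-0.13,"jaw":1},{"tx":0,"ty":0,"tz":0,"roll":0,"jaw":1},{"tx":0,"ty":0,"tz":0,"roll":0,"jaw":1}]'; python3 goto.py .4005 -.2935 .0475 9.9;python3 - <<'E'
from h import *
s=capture("side")
cv2.imwrite("pics/s4.png",cv2.resize(s["img"][120:300,160:480,::-1],None,fx=2.4,fy=2.4))
E
```

```text
time_s: 14.95
position: [0.4017, -0.2936, 0.1525]
tcp_rot: [[-0.985, -0.17, -0.0], [-0.17, 0.985, 0.0], [0.0, 0.0, -1.0]]
force: [0.2, -0.1, 0.7]
opening: 1.0
grasp_force: 0.0
t 14.95 pos [ 0.4017 -0.2936  0.1525] head -170.23 shift cm [ 0.12  0.03 10.5 ] roll rad -0.0022 F [ 0.2 -0.1  0.7] op 1.0
```

View pics/s4.png

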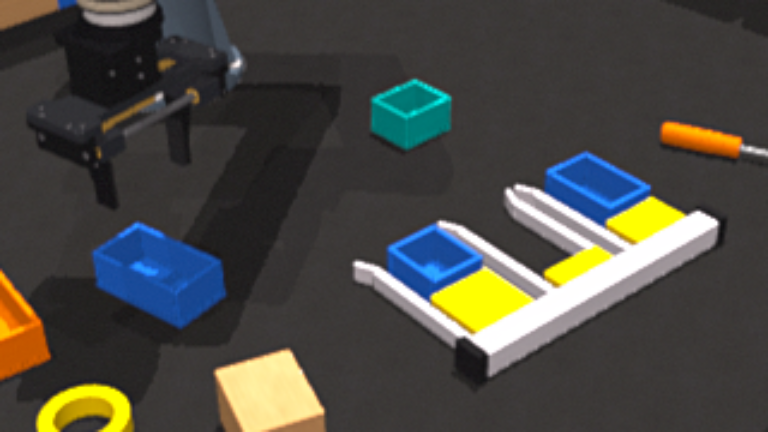

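Both the short and medium trays are home against their stops. Now the long tray.

```bash
python3 -m jog '[{"tx":0.1,"ty":0,"tz":3,"roll":0,"jaw":1},{"tx":0,"ty":0,"tz":3,"roll":0,"jaw":1},{"tx":0,"ty":0,"tz":2.5,"roll":0,"jaw":1},{"tx":0,"ty":0,"tz":2,"roll":0,"jaw":1},{"tx":0,"ty":0,"tz":0,"roll":0,"jaw":1},{"tx":0,"ty":0,"tz":0,"roll":0,"jaw":0.7},{"tx":0,"ty":0,"tz":0,"roll":0,"jaw":0.6},{"tx":0,"ty":0,"tz":0,"roll":0,"jaw":0.6}]' && python3 -m jog '[{"tx":0,"ty":0,"tz":0,"roll":0,"jaw":0.6},{"tx":0,"ty":0,"tz":0,"roll":0,"jaw":0.6},{"tx":0,"ty":0,"tz":0,"roll":0,"jaw":0.6}]' && python3 -m jog '[{"tx":0,"ty":0,"tz":0,"roll":0.1,"jaw":0.6},{"tx":0,"ty":0,"tz":0,"roll":0.1,"jaw":0.6},{"tx":0,"ty":0,"tz":0,"roll":0.058,"jaw":0.6},{"tx":0,"ty":0,"tz":0,"roll":0,"jaw":0.6},{"tx":0,"ty":0,"tz":0,"roll":0,"jaw":0.6}]';  python3 goto.py .4686 .0365 .048 -5
```

```text
time_s: 15.8
position: [0.4013, -0.2943, 0.0487]
tcp_rot: [[-0.985, -0.172, 0.002], [-0.172, 0.985, -0.002], [-0.001, -0.002, -1.0]]
force: [-0.4, -0.0, -0.2]
opening: 0.81
grasp_force: 0.0
time_s: 16.1
position: [0.401, -0.2939, 0.0486]
tcp_rot: [[-0.985, -0.172, 0.001], [-0.172, 0.985, -0.001], [-0.001, -0.001, -1.0]]
force: [0.4, 0.9, 6.7]
opening: 0.752
grasp_force: 30.0
time_s: 16.6
position: [0.4009, -0.2942, 0.0485]
tcp_rot: [[-0.996, 0.086, 0.001], [0.086, 0.996, -0.001], [-0.001, -0.001, -1.0]]
force: [-0.8, 0.1, 5.9]
opening: 0.757
grasp_force: 30.0
t 16.6 pos [ 0.4009 -0.2942  0.0485] head 175.09 shift cm [-3.920e+00  3.353e+01  2.000e-02] roll rad 0.0016 F [-0.8  0.1  5.9] op 0.757
```

```bash
python3 -m jog '[{"tx":-0.35,"ty":2.8,"tz":0,"roll":0,"jaw":0.6},{"tx":-0.35,"ty":2.8,"tz":0,"roll":0,"jaw":0.6},{"tx":-0.35,"ty":2.8,"tz":0,"roll":0,"jaw":0.6},{"tx":-0.35,"ty":2.8,"tz":0,"roll":0,"jaw":0.6},{"tx":-0.35,"ty":2.8,"tz":0,"roll":0,"jaw":0.6},{"tx":-0.35,"ty":2.8,"tz":0,"roll":0,"jaw":0.6}]' && python3 -m jog '[{"tx":-0.3,"ty":2.8,"tz":0,"roll":0,"jaw":0.6},{"tx":-0.3,"ty":2.8,"tz":0,"roll":0,"jaw":0.6},{"tx":-0.3,"ty":2.8,"tz":0,"roll":0,"jaw":0.6},{"tx":-0.3,"ty":2.8,"tz":0,"roll":0,"jaw":0.6},{"tx":-0.3,"ty":2.8,"tz":0,"roll":0,"jaw":0.6},{"tx":-0.3,"ty":2.7,"tz":0,"roll":0,"jaw":0.6},{"tx":0,"ty":0,"tz":0,"roll":0,"jaw":0.6},{"tx":0,"ty":0,"tz":0,"roll":0,"jaw":0.6}]'; python3 goto.py .6351 .022 .048 -5
```

```text
time_s: 17.2
position: [0.4377, -0.129, 0.0486]
tcp_rot: [[-0.996, 0.084, 0.004], [0.084, 0.996, -0.004], [-0.005, -0.003, -1.0]]
force: [0.6, -3.3, 5.6]
opening: 0.757
grasp_force: 30.0
time_s: 18.0
position: [0.4691, 0.0381, 0.0486]
tcp_rot: [[-0.997, 0.083, 0.003], [0.083, 0.997, 0.0], [-0.003, 0.001, -1.0]]
force: [1.3, 5.0, 6.9]
opening: 0.755
grasp_force: 30.0
t 18.0 pos [0.4691 0.0381 0.0486] head 175.22 shift cm [-16.67  -0.22   0.11] roll rad 0.0038 F [1.3 5.  6.9] op 0.755
```

```bash
python3 -m jog '[{"tx":-2,"ty":-0.15,"tz":0,"roll":0.004,"jaw":0.6},{"tx":-2.2,"ty":0,"tz":0,"roll":0,"jaw":0.6},{"tx":-2.2,"ty":0,"tz":0,"roll":0,"jaw":0.6},{"tx":-2.2,"ty":0,"tz":0,"roll":0,"jaw":0.6},{"tx":-2.2,"ty":0,"tz":0,"roll":0,"jaw":0.6},{"tx":-2.2,"ty":0,"tz":0,"roll":0,"jaw":0.6},{"tx":-2,"ty":0,"tz":0,"roll":0,"jaw":0.6},{"tx":0,"ty":0,"tz":0,"roll":0,"jaw":0.6}]' ; python3 -m jog '[{"tx":-0.3,"ty":0,"tz":0,"roll":0,"jaw":0.6},{"tx":-0.3,"ty":0,"tz":0,"roll":0,"jaw":0.6},{"tx":-0.3,"ty":0,"tz":0,"roll":0,"jaw":0.6},{"tx":-0.3,"ty":0,"tz":0,"roll":0,"jaw":0.6},{"tx":0,"ty":0,"tz":0,"roll":0,"jaw":0.6},{"tx":0,"ty":0,"tz":0,"roll":0,"jaw":0.6}]'; python3 -m jog '[{"tx":-0.3,"ty":0,"tz":0,"roll":0,"jaw":0.6},{"tx":-0.3,"ty":0,"tz":0,"roll":0,"jaw":0.6},{"tx":0,"ty":0,"tz":0,"roll":0,"jaw":0.6},{"tx":0,"ty":0,"tz":0,"roll":0,"jaw":0.6}]'
```

```text
time_s: 18.8
position: [0.6207, 0.0213, 0.0486]
tcp_rot: [[-0.996, 0.089, 0.006], [0.089, 0.996, -0.001], [-0.006, -0.0, -1.0]]
force: [2.9, 0.0, 1.9]
opening: 0.755
grasp_force: 30.0
time_s: 19.4
position: [0.6254, 0.0213, 0.0483]
tcp_rot: [[-0.996, 0.088, -0.007], [0.088, 0.996, 0.001], [0.007, 0.0, -1.0]]
force: [-5.2, -0.8, 10.9]
opening: 0.756
grasp_force: 30.0
time_s: 19.8
position: [0.6302, 0.0211, 0.0483]
tcp_rot: [[-0.996, 0.089, -0.01], [0.089, 0.996, 0.001], [0.01, 0.0, -1.0]]
force: [-8.1, -0.1, 12.4]
opening: 0.759
grasp_force: 30.0
```

Force is rising but not conclusive yet, so I push slightly more.

```bash
python3 -m jog '[{"tx":-0.3,"ty":0,"tz":0,"roll":0,"jaw":0.6},{"tx":-0.3,"ty":0,"tz":0,"roll":0,"jaw":0.6},{"tx":0,"ty":0,"tz":0,"roll":0,"jaw":0.6},{"tx":0,"ty":0,"tz":0,"roll":0,"jaw":0.6}]';python3 -m jog '[{"tx":-0.2,"ty":0,"tz":0,"roll":0,"jaw":0.6},{"tx":-0.2,"ty":0,"tz":0,"roll":0,"jaw":0.6},{"tx":0,"ty":0,"tz":0,"roll":0,"jaw":0.6},{"tx":0,"ty":0,"tz":0,"roll":0,"jaw":0.6}]'
```

```text
time_s: 20.2
position: [0.6308, 0.0211, 0.0481]
tcp_rot: [[-0.996, 0.088, -0.022], [0.088, 0.996, 0.002], [0.022, 0.0, -1.0]]
force: [-15.8, 0.4, 17.5]
opening: 0.759
grasp_force: 30.0
time_s: 20.6
position: [0.6314, 0.021, 0.0478]
tcp_rot: [[-0.996, 0.087, -0.03], [0.087, 0.996, 0.003], [0.03, -0.0, -1.0]]
force: [-20.2, 0.1, 22.1]
opening: 0.753
grasp_force: 30.0
```

```bash
python3 -m jog '[{"tx":0.7,"ty":0,"tz":0,"roll":0,"jaw":0.6},{"tx":0,"ty":0,"tz":0,"roll":0,"jaw":1},{"tx":0,"ty":0,"tz":0,"roll":0,"jaw":1},{"tx":0,"ty":0,"tz":0,"roll":0,"jaw":1},{"tx":0,"ty":0,"tz":0,"roll":0,"jaw":1},{"tx":0,"ty":0,"tz":-3,"roll":0,"jaw":1},{"tx":0,"ty":0,"tz":-3.5,"roll":0,"jaw":1},{"tx":0,"ty":0,"tz":-4,"roll":0,"jaw":1}]' >/dev/null; python3 -m jog '[{"tx":3,"ty":-3,"tz":-0.5,"roll":0,"jaw":1},{"tx":3,"ty":-3,"tz":-0.5,"roll":0,"jaw":1},{"tx":3,"ty":-3,"tz":-0.5,"roll":0,"jaw":1},{"tx":3,"ty":-3,"tz":-0.5,"roll":0,"jaw":1},{"tx":3,"ty":-3,"tz":-0.5,"roll":0,"jaw":1},{"tx":3,"ty":-3,"tz":-0.5,"roll":0,"jaw":1},{"tx":3,"ty":-3,"tz":-0.5,"roll":0,"jaw":1},{"tx":0,"ty":-3,"tz":0,"roll":0,"jaw":1}]'
python3 - <<'E'
from h import *
t=capture("top");s=capture("side")
for n,c in(("t",t),("s",s)):
    for k,(p,f) in trays([c],dict(medium=(.631,.138,-5),long=(.63,.021,-5),short=(.597,-.089,-5))).items():
        a=np.radians(-5);d=p[:2]-[.5733,.0274]; print(n,k,np.round(p,4),round(f,3),"cradle frame",np.round([np.cos(a)*d[0]+np.sin(a)*d[1],-np.sin(a)*d[0]+np.cos(a)*d[1]],4))
a=t["img"][100:230,200:380,::-1]; b=s["img"][150:280,300:480,::-1]
cv2.imwrite("pics/s5.png",cv2.resize(np.hstack([a,b]),None,fx=2.2,fy=2.2))
E
```

```text
time_s: 22.2
position: [0.4037, -0.1995, 0.1877]
tcp_rot: [[-0.996, 0.09, -0.004], [0.09, 0.996, 0.003], [0.004, 0.002, -1.0]]
force: [1.1, -0.3, -0.5]
opening: 0.999
grasp_force: 0.0
t medium [ 0.6283  0.1382 -5.1072] 0.066 cradle frame [0.0452 0.1152]
t long [ 0.629   0.0216 -5.1577] 0.037 cradle frame [ 0.056 -0.001]
t short [ 0.5967 -0.0886 -4.8938] 0.05 cradle frame [ 0.0334 -0.1135]
s medium [ 0.6103  0.1577 -5.7012] 0.342 cradle frame [0.0255 0.1331]
s long [ 0.6101  0.038  -7.4503] 0.333 cradle frame [0.0357 0.0137]
s short [  0.5819  -0.079  -10.0184] 0.384 cradle frame [ 0.0179 -0.1052]
```

View pics/s5.png

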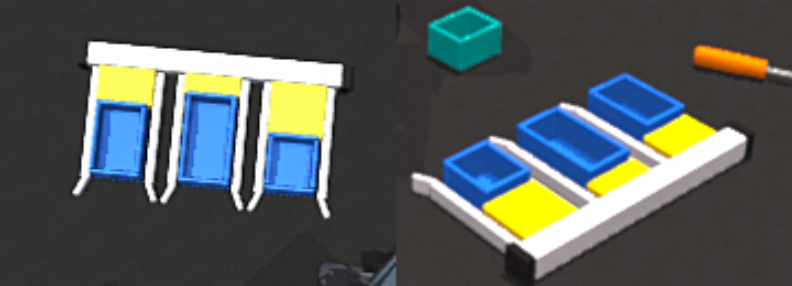

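All three trays look home, but the fitted depths read near the lower limit. I measure the stop faces directly from the first picture to check.

Run:
```python
from h import *
t=capture("top"); s=capture("side")
t0=cv2.imread("pics/top0.png")[:,:,::-1].astype(np.float32); s0=cv2.imread("pics/side0.png")[:,:,::-1].astype(np.float32)
X=np.arange(.03,.15,.0005)
for cn,c,im0 in(("top",t,t0),("side",s,s0)):
  for n,yc in(("medium",.115),("long",0),("short",-.115)):
    r=[]
    for img,z in((im0,.03),(c["img"].astype(np.float32),.045)):
        v=0
        for dy in np.linspace(-.02,.02,9):
            q=proj(c,place(np.c_[X,X*0+yc+dy,X*0+z],[.5733,.0274,-.05])).astype(np.float32)
            v=v+cv2.remap(img,q[:,:1],q[:,1:],cv2.INTER_LINEAR)[:,0]/9
        yel=(v[:,0]-v[:,2]); i=np.where(yel>.5*(yel.max()+min(yel[:60].min(),yel.min() if z>.04 else 9e9)))[0]
        r.append(round(X[i[0]],4))
    print(cn,n,"stop face X",r[0],"tray front rim X",r[1],"implied gap mm",round((r[0]-r[1])*1e3,1))
```

```text
top medium stop face X 0.0905 tray front rim X 0.0945 implied gap mm -4.0
top long stop face X 0.1115 tray front rim X 0.116 implied gap mm -4.5
top short stop face X 0.068 tray front rim X 0.072 implied gap mm -4.0
side medium stop face X 0.093 tray front rim X 0.106 implied gap mm -13.0
side long stop face X 0.1145 tray front rim X 0.128 implied gap mm -13.5
side short stop face X 0.07 tray front rim X 0.0845 implied gap mm -14.5
```

Two checks put each tray's end within about 3 mm of its stop face. One is the top view's parallax-corrected stop base (about 97, 118 and 74 mm) against the tray fronts (94, 116 and 71 mm). The other is the firm 15–20 N contact while pushing. The 7 mm allowance covers this, so I hand in.

```bash
python3 -c "
from rig import *
print(hand_in())"
```

```text
the job is handed in; nothing more can be done
None
```

I handed the job in with all three trays slid into their matching lanes, each about 3 mm or less from its stop by my measurements (7 mm allowed); the judge returned no verdict, and I never commanded a move at the bystanders or look-alikes, though I didn't re-measure their positions.

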